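# Store ballasted figure cores heavy end down

## Task

The two square cardboard cores on the bench look the same at both ends, but one end of each is cast full of plaster. Lift each at its middle to feel which end is heavy, then lay it in a bay of the slanting drying stand, one to a bay, heavy end down against the toe board, and let go so that both stay there by themselves. Do not push the other things on the bench about.

Things in the scene. Friction and masses are not known exactly. Their poses are not given: they have to be found in the camera images.
- core_a_centre (a point): centre of one of two identical square cardboard tubes (cores), 180 mm long, 42 x 42 mm in section, with the same 15 mm pale plaster cap at both ends, lying on its side on the table (the point is 21 mm up, half-way along). x axis along the tube; it does not tell the heavy end
- core_b_centre (a point): centre of the other of two identical square cardboard tubes (cores), 180 mm long, 42 x 42 mm in section, with the same 15 mm pale plaster cap at both ends, lying on its side on the table (the point is 21 mm up, half-way along). x axis along the tube; it does not tell the heavy end
- core_a: the first tube, 0.3 to 0.6 kg; origin under its centre, 21 mm below the centre point as it lies. One end, not to be told by eye, is cast full of plaster and holds most of the mass: the centre of mass is about 48 mm from mid-length towards it
- core_b: the second tube, 0.3 to 0.6 kg; origin under its centre, 21 mm below the centre point as it lies. One end, not to be told by eye, is cast full of plaster and holds most of the mass: the centre of mass is about 48 mm from mid-length towards it
- stand: fixed slanting plywood drying stand, 250 mm wide, two bays; origin under its middle. Each bay's floor carries only the lowest 65 mm of a tube; toe board 32 mm high; side rails 56 mm apart, 26 mm high, 62 mm long. Nothing is under or beside the tube above that. A tube set heavy end up tips out over the back; a tube may not slide down to the toe by itself
- bay_left (a point): the left (+y) bay of the stand, seen from the robot: the point where a stored tube's centre lies. x axis along the tube, up the slope (30 degrees above level, rising towards the robot), y across the bay, z square to the slope, up and out. In this frame the floor is at z = -21 mm, the toe board's face at x = -90 mm
- bay_right (a point): the right (-y) bay of the stand, seen from the robot: the point where a stored tube's centre lies. x axis along the tube, up the slope (30 degrees above level, rising towards the robot), y across the bay, z square to the slope, up and out. The two bay points are 110 mm apart
- batten: a loose wooden batten, 130 x 32 x 18 mm; bystander; origin under its centre
- sander: a loose cork sanding block, 70 x 40 x 30 mm; bystander; origin under its centre
- bowl: a loose terracotta bowl, 100 mm across, 45 mm high; bystander; origin under its centre
- jar: a loose glass jar with a steel lid, 68 mm across, 85 mm high; bystander; origin under its centre
- brush: a loose flat brush lying on the table; bystander; origin at its underside
Not all that is in view belongs to the job. What is shaped like the core_a but turquoise is not meant. What is shaped like the core_b but purple is not meant.

How it is judged:
By the outcome, as a careful person would: the job done as asked, in the order asked, and still so for the second after the job is handed in, with the robot touching nothing.
It also fails if it takes over 64 s, if anything falls off the work surface, if the arm or the gripper's body presses on something with over 40 N, if the wrist force passes 120 N, or if a joint passes its speed limit or range.

## Robot

A 7-joint arm with a two-finger parallel gripper is mounted at the origin on the work surface. World frame = base frame: x ahead of the robot, y to its left, z up, the work surface at z = 0. Lengths are in m, angles in degrees, forces in N, time in s.
With the tool pointing down it reaches from about 0.4 to 0.875 m from the base axis. Payload 6.5 kg.
Tool frame: the origin (TCP) lies on the centre line of the jaws, within the pads' length; the fingertips stand 14 mm ahead of it and the grasp point (between the pads) lies 5 mm behind it; z points along the fingers, y is the line along which they close (so a half turn about z gives the same grasp; the last joint's range is limited). The gripper opens to 85 mm and grips with 20 to 120 N. Pads are 22 mm wide; open, the fingers measure 114 mm over their backs; the gripper's body (76 mm by 85 mm) begins 54 mm behind the grasp point. The pads swing forward as they close: fully open they stand 13 mm farther back than shut.
Start: joints at [-74.267, 30.733, -0.252, 88.115, 0.149, 61.152, -4.079], TCP at [0.217, 0.613, 0.245] pointing down, gripper open.
Joint ranges: [-154.64, 154.64], [-21.42, 123.67], [-72.66, 72.17], [13.99, 137.28], [-74.86, 254.86], [10.95, 109.41], [-158.01, 158.01]. Speed limits (degrees/s): [136.94, 136.94, 180, 180, 180, 180, 180].

## Interface

Orientations are given as [roll, pitch, yaw] about the fixed x, y, z axes, in that order (R = Rz(yaw) Ry(pitch) Rx(roll)).
In Python, from cell import r gives the robot as it stands.
- The arm moves only by the tool drive_tool, never from a script. Its argument "deltas" is a list of rows, each a list of 3 entries, a list of its own where there are three numbers: the closure, from 0 (fully open) to 1 (shut), then the shift along the tool's x, y, z in mm, then the turn, a rotation vector about the tool's x, y, z in rad. A call has 1 to 10 rows; each row is the pose to reach, as a shift and turn from the pose commanded when the call began, along the tool's axes at that moment; what a row does not reach only later rows make up. A row lasts 1/8 s, in which the tool goes at most 62.5 mm and 10.7 degrees, less where a joint would pass 70% of its speed; a pose out of reach is approached as far as the arm can. A call with a gripper value outside its range is refused whole. The fingers move at their own pace and stop on an object; "squeeze" is the grip in N (left out, the last holds). Time passes only in rows, so rows that repeat a pose let the fingers close. It gives the time, the measured TCP pose, the force, the opening and the grip force at its end, in the units of the state.
- r.state(): the state, without advancing time (a new reading comes with each control period).
- r.read_camera(name): name is "scene" or "side" or "wrist"; returns a dict with "image" (480x640x3 uint8, red, green, blue), "intrinsics" (3x3 intrinsics, pixels), "T" (4x4, takes a point from camera to world coordinates). Camera axes: x right, y down, z forward; pixel columns grow to the right and rows downward; lengths in m; the calibration is good to about 2 mm. The wrist camera is an equidistant fisheye: a pixel r from the principal point sees the ray r / f radians off the axis. A picture is of the moment at which its call begins. There is no depth.
- r.sign_off(): hands the job in; it is judged then, once.
The state is a dict: "clock": time; "qpos": joint angles; "qvel": joint speeds; "tau": joint torques, N m; "eef_pos": TCP position; "tool_rot": TCP orientation; "ft_force": force on the tool from outside, world axes, zero at the start; "moment": the same for the moment, N m; "grip_width": finger opening in m; "grasp_force": force on a finger pad.
Only numpy, scipy, OpenCV 4.12 (cv2) and the standard library are available. Lean on these libraries where they do the work, as an engineer would, in place of code of your own. Each camera call takes 0.05 s, during which the arm holds its last target. There are 200 camera calls.

## Working session

There is one attempt and no reset: what is moved stays moved. The work goes in short steps, Python scripts to look and compute and a tool call to move; the robot and the scene stay as the last step left them, time stands still between calls to the robot, and variables do not carry over. Pictures are saved under pics/ and viewed, at most 10 in all, crops included, and the job is handed in when it is done.

Besides the shell and the picture viewer there is one more tool, called after "Emit:" as name([rows], argument=value, ...), one row to a line, values as JSON. drive_tool: Moves the arm, as the interface text tells. Its arguments: {"type":"object","properties":{"deltas":{"type":"array"},"squeeze":{"type":"number"}},"required":["deltas"]}

```bash
mkdir -p pics; ls
python3 - <<'E'
from cell import r
import cv2,pickle
s=r.state();print({k:s[k] for k in s if k not in('tau','qvel')})
for n in("scene","side"):
    c=r.read_camera(n);pickle.dump(c,open(f'pics/{n}0.pkl','wb'));cv2.imwrite(f'pics/{n}0.png',c['image'][:,:,::-1]);print(n,c['intrinsics'],c['T'])
E
```

```text
pics
{'clock': 0.0, 'qpos': array([-74.2684861 ,  30.77779444,  -0.25303663,  88.17258455,
         0.1473537 ,  61.14965529,  -4.08181696]), 'eef_pos': array([0.21705273, 0.61203834, 0.24439706]), 'tool_rot': array([-1.79900507e+02,  6.55824883e-03,  1.60475400e+02]), 'ft_force': array([-0.20640455,  0.21695832,  0.00482069]), 'moment': array([-0.00588949,  0.00246664, -0.02066292]), 'grasp_force': 0.0, 'grip_width': 0.08527267853795456}
scene [[446.24254554   0.         318.90869899]
 [  0.         446.24254554 239.59500954]
 [  0.           0.           1.        ]] [[-0.87087954  0.27703031 -0.40598403  0.8828282 ]
 [ 0.49133548  0.46956415 -0.73355229  0.69423247]
 [-0.01258067 -0.83831004 -0.54504863  0.59121689]
 [ 0.          0.          0.          1.        ]]
side [[499.43631854   0.         324.97472031]
 [  0.         499.43631854 250.23216645]
 [  0.           0.           1.        ]] [[ 0.87464106 -0.28411463  0.39278734  0.06269251]
 [-0.48439988 -0.5439197   0.68520662 -0.695344  ]
 [ 0.01896755 -0.78957598 -0.6133596   0.76871017]
 [ 0.          0.          0.          1.        ]]
```

View pics/scene0.png

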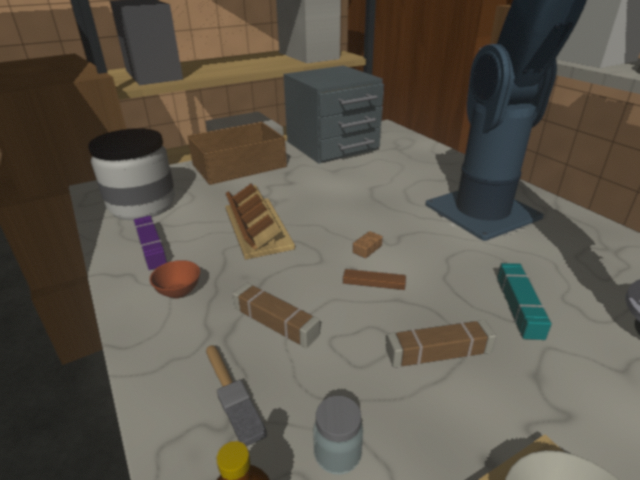

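View pics/side0.png

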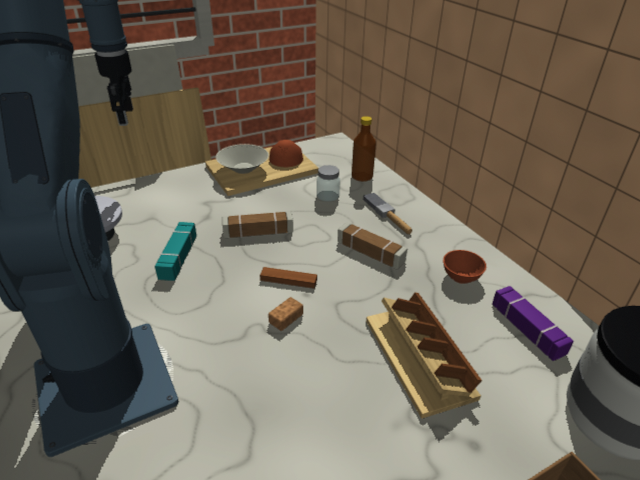

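The scene view shows the two brown cores at about (277,314) and (440,343), and the stand at (258,222). In the side view the cores are at (372,247) and (257,225), and the stand is at (425,355). I'll zoom in to read the corners.

Run:
```python
import cv2,numpy as np
S=cv2.imread('pics/side0.png');C=cv2.imread('pics/scene0.png')
def z(I,x,y,w,h):return cv2.resize(I[y:y+h,x:x+w],(400,300),interpolation=cv2.INTER_CUBIC)
a=np.vstack([np.hstack([z(S,330,210,100,75),z(S,210,190,100,75)]),np.hstack([z(C,220,270,120,90),z(C,380,300,120,90)])])
cv2.imwrite('pics/crops.png',a)
b=np.vstack([cv2.resize(S[285:425,355:490],None,fx=2.14,fy=2.14,interpolation=cv2.INTER_CUBIC)])
b=np.hstack([cv2.resize(S[285:425,355:495],(500,500),interpolation=cv2.INTER_CUBIC)])
c=cv2.resize(C[180:260,220:300],(300,300),interpolation=cv2.INTER_CUBIC)
o=np.zeros((500,800,3),np.uint8);o[:,:500]=b;o[:300,500:]=c;cv2.imwrite('pics/stand.png',o)
```

```text
(no output)
```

View pics/crops.png

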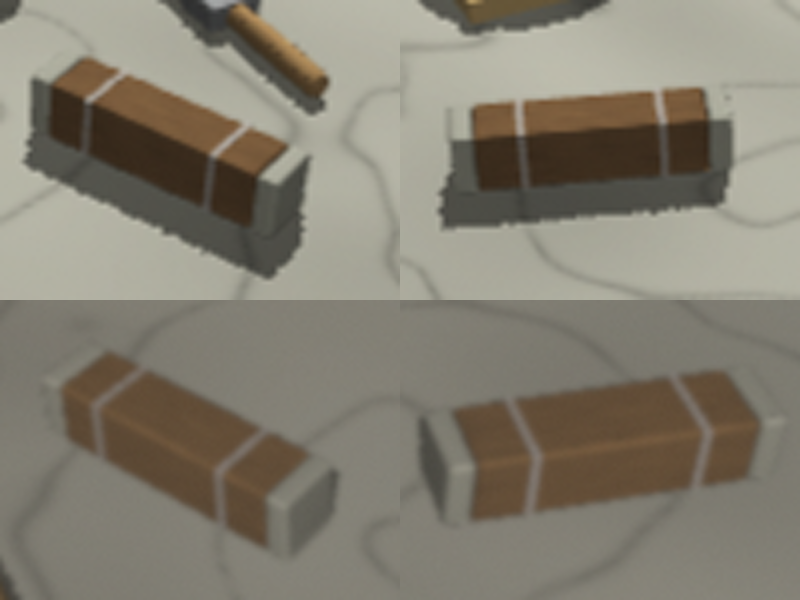

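View pics/stand.png

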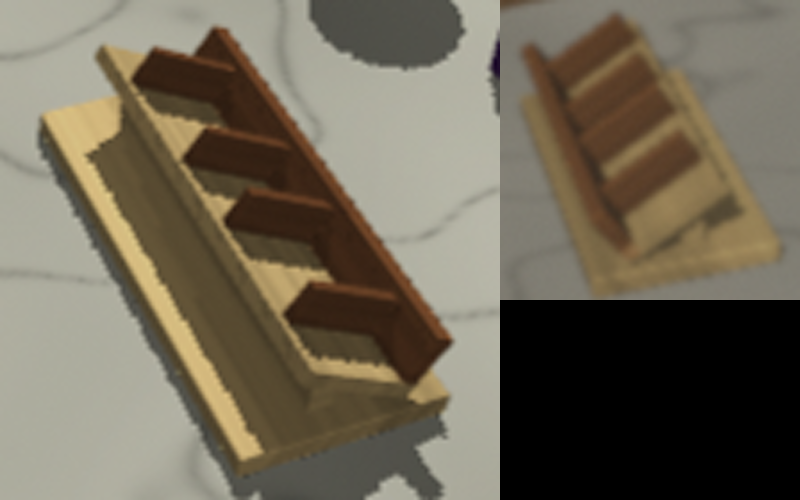

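Crops: both cores' brown top faces and the four stand rails are readable. The toe board is on the far side (+x) and the rail tips are clear in both views. Now triangulating.

```bash
cat > h.py <<'E'
import numpy as np,pickle
def ray(c,p):
    K,T=c['intrinsics'],c['T'];d=T[:3,:3]@np.linalg.solve(K,[p[0],p[1],1.]);return T[:3,3],d/np.linalg.norm(d)
def onz(c,p,z):
    o,d=ray(c,p);return o+d*(z-o[2])/d[2]
def tri(c1,p1,c2,p2):
    o1,d1=ray(c1,p1);o2,d2=ray(c2,p2);t=np.linalg.lstsq(np.c_[d1,-d2],o2-o1,rcond=None)[0]
    a,b=o1+t[0]*d1,o2+t[1]*d2;return (a+b)/2,np.linalg.norm(a-b)
E
python3 - <<'E'
from h import *
np.set_printoptions(precision=4,suppress=True)
S=pickle.load(open('pics/side0.pkl','rb'));C=pickle.load(open('pics/scene0.pkl','rb'))
def rep(n,c,ps):
    P=np.array([onz(c,p,.042) for p in ps]) # farL farR nearR nearL
    d=(P[1]-P[0]+P[2]-P[3])/2;w=(P[0]-P[3]+P[1]-P[2])/2
    print(n,P.mean(0),'len',np.linalg.norm(d),'wid',np.linalg.norm(w),'yaw',np.degrees(np.arctan2(d[1],d[0])),np.degrees(np.arctan2(w[1],w[0]))-90)
f=lambda ps,x,y,s:[(x+a/s,y+b/s) for a,b in ps]
rep('A side',S,f([(85,57),(290,143),(257,180),(50,88)],330,210,4))
rep('A scene',C,f([(110,52),(310,160),(268,195),(65,90)],220,270,10/3))
rep('B scene',C,f([(55,108),(327,72),(357,123),(73,163)],380,300,10/3))
rep('B side',S,f([(72,106),(304,89),(308,121),(73,134)],210,190,4))
ss=lambda a:(355+a[0]/3.571,285+a[1]/3.571); cc=lambda a:(220+(a[0]-500)/3.75,180+a[1]/3.75)
up=[(150,48),(205,130),(242,192),(312,285)];lo=[(235,70),(288,148),(333,207),(400,298)]
U=[(692,135),(668,95),(648,60),(620,15)];L=[(605,190),(583,135),(568,100),(555,65)]
for n,a,b in(('up',up,U),('lo',lo,L)):
    for p,q in zip(a,b):print(n,*tri(S,ss(p),C,cc(q)))
print('toe -y',*tri(S,ss((450,342)),C,cc((527,45))),'toe+y',*tri(S,ss((218,28)),C,cc((630,250))))
for p in [(42,120),(243,465),(448,398)]:print('base',onz(S,ss(p),.012))
E
```

```text
A side [0.6521 0.1028 0.042 ] len 0.14881267689375657 wid 0.04257244175066064 yaw -65.41326942203979 -62.63654590692457
A scene [0.6538 0.1106 0.042 ] len 0.1480970286473242 wid 0.036774256455142665 yaw 113.56637636737173 -245.09654585024114
B scene [0.4403 0.3176 0.042 ] len 0.14858571494521722 wid 0.03736643214937487 yaw 160.1643390982672 -203.7084559577554
B side [0.4394 0.315  0.042 ] len 0.14934563706576537 wid 0.03459228942222532 yaw -20.76208649621349 -20.428631425078066
up [ 0.5511 -0.1328  0.083 ] 0.0044507438092123534
up [ 0.5414 -0.1952  0.0791] 0.007119951833291506
up [ 0.5329 -0.2416  0.0807] 0.002473202228147215
up [ 0.5246 -0.308   0.0836] 0.0009930662965866005
lo [ 0.6051 -0.1467  0.0534] 0.004187501530052741
lo [ 0.5926 -0.2117  0.0559] 0.0016090640092612195
lo [ 0.5852 -0.2577  0.0576] 0.0017171283718228076
lo [ 0.5748 -0.3183  0.0546] 0.0070661833531684
toe -y [ 0.5802 -0.352   0.0559] 0.0016453260238932215 toe+y [ 0.6179 -0.1017  0.0419] 0.021933344830480744
base [ 0.5116 -0.0959  0.012 ]
base [ 0.4719 -0.3386  0.012 ]
base [ 0.5877 -0.3568  0.012 ]
```

```bash
cat >> h.py <<'E'
from scipy.spatial.transform import Rotation as Ro
def toolR(x,z):
    x=np.array(x,float);z=np.array(z,float);z/=np.linalg.norm(z);x-=z*(x@z);x/=np.linalg.norm(x)
    return np.c_[x,np.cross(z,x),z]
def down(yaw):
    a=np.radians(yaw);return toolR([np.cos(a),np.sin(a),0],[0,0,-1])
def delta(s,pos,R,s_R=None):
    R0=Ro.from_euler('xyz',s['tool_rot'],degrees=True).as_matrix()
    sh=R0.T@(np.array(pos)-s['eef_pos'])*1000;rv=Ro.from_matrix(R0.T@R).as_rotvec()
    print('shift',sh.round(1),'rot',rv.round(4))
E
python3 -c "
from cell import r
from h import *
delta(r.state(),[.44,.316,.2],down(159.7))"
```

```text
shift [-309.1 -204.5   44.8] rot [-0.0016  0.0001  0.0136]
```

Emit:
drive_tool([
  [0, [-309, -204.5, 45], [0, 0, 0.0136]],
  [0, [-309, -204.5, 45], [0, 0, 0.0136]],
  [0, [-309, -204.5, 45], [0, 0, 0.0136]],
  [0, [-309, -204.5, 45], [0, 0, 0.0136]],
  [0, [-309, -204.5, 45], [0, 0, 0.0136]],
  [0, [-309, -204.5, 45], [0, 0, 0.0136]],
  [0, [-309, -204.5, 45], [0, 0, 0.0136]],
  [0, [-309, -204.5, 45], [0, 0, 0.0136]],
  [0, [-309, -204.5, 45], [0, 0, 0.0136]],
  [0, [-309, -204.5, 45], [0, 0, 0.0136]],
], squeeze=80)

```text
clock: 1.35
eef_pos: [0.4394, 0.3178, 0.2004]
tool_rot: [180.0, -0.0, 159.8]
ft_force: [0.2, -0.3, -0.1]
grip_width: 0.0857
grasp_force: 0.0
```

Run:
```python
from cell import r
import cv2,pickle
s=r.state();print(s['eef_pos'],s['tool_rot'],s['qpos'],s['ft_force'],s['moment'])
c=r.read_camera('wrist');pickle.dump(c,open('pics/w1.pkl','wb'));cv2.imwrite('pics/w1.png',c['image'][:,:,::-1]);print(c['intrinsics'],c['T'])
```

```text
[0.43936979 0.31784999 0.20036077] [ 1.79978323e+02 -1.43068170e-02  1.59831446e+02] [-43.91227894  23.44895103   4.16816858 107.17208952  -2.21221494
  49.44368329  31.18261439] [ 0.20543374 -0.32885953 -0.06047744] [ 0.02075871 -0.01807374  0.02894439]
[[371.64829954   0.         322.8433807 ]
 [  0.         371.64829954 242.05420657]
 [  0.           0.           1.        ]] [[ 3.44507399e-01  9.01242208e-01  2.62825294e-01  3.71932310e-01]
 [ 9.38783559e-01 -3.30645523e-01 -9.67417587e-02  3.43200651e-01]
 [-2.85749368e-04  2.80064317e-01 -9.59981196e-01  3.29343610e-01]
 [ 0.00000000e+00  0.00000000e+00  0.00000000e+00  1.00000000e+00]]
```

View pics/w1.png

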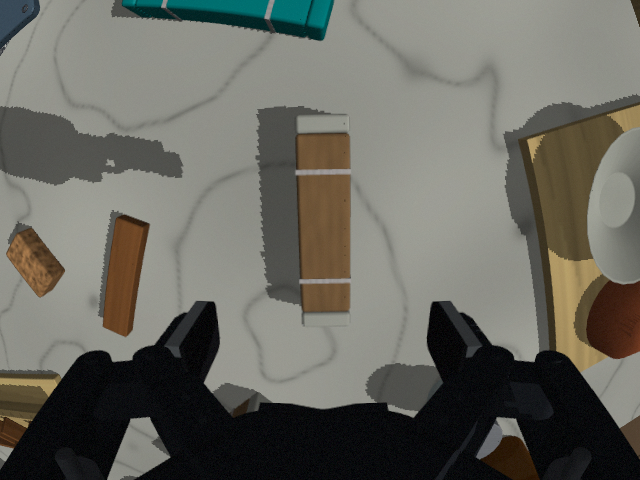

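The wrist view shows core B upright in the frame, with brown top corners at about (297,134), (350,134), (350,313) and (302,312). The gripper is open below it.

```bash
cat >> h.py <<'E'
def fray(c,p):
    K,T=c['intrinsics'],c['T'];v=np.array([p[0]-K[0,2],p[1]-K[1,2]])/K[0,0];t=np.linalg.norm(v)
    d=np.r_[np.sin(t)*v/t,np.cos(t)];return T[:3,3],T[:3,:3]@d
def fonz(c,p,z):
    o,d=fray(c,p);return o+d*(z-o[2])/d[2]
def ftop(c,ps,z=.042):
    P=np.array([fonz(c,p,z) for p in ps]);d=(P[0]-P[3]+P[1]-P[2])/2;w=(P[1]-P[0]+P[2]-P[3])/2
    print(P.mean(0),np.linalg.norm(d),np.linalg.norm(w),'yaw',np.degrees(np.arctan2(d[1],d[0])),np.degrees(np.arctan2(w[1],w[0])))
    return P
E
python3 - <<'E'
from h import *
c=pickle.load(open('pics/w1.pkl','rb'))
import cv2
print(ftop(c,[(297,134),(350,134),(350,313),(302,312)]))
h=cv2.cvtColor(c['image'],cv2.COLOR_RGB2HSV);m=cv2.inRange(h,(5,80,60),(20,255,255));m[:,:270]=0;m[:,380:]=0;m[345:]=0;m[:110]=0
m=cv2.morphologyEx(m,cv2.MORPH_CLOSE,np.ones((9,9)))
ct=max(cv2.findContours(m,0,2)[0],key=cv2.contourArea);b=cv2.approxPolyDP(ct,6,True)[:,0];print(b.tolist())
from cell import r
s=r.state()
P=ftop(c,[(297,134),(350,134),(350,313),(302,312)]).mean(0)
delta(s,[P[0],P[1],.026],down(160))
E
```

```text
[0.44060856 0.3196434  0.042     ] 0.149426726046339 0.04099624756191688 yaw 160.71013545075374 69.14392247183815
[[0.36312512 0.32532642 0.042     ]
 [0.37705418 0.36332311 0.042     ]
 [0.5187585  0.31427377 0.042     ]
 [0.50349645 0.27565029 0.042     ]]
[[298, 134], [302, 309], [347, 310], [348, 135]]
[0.44060856 0.3196434  0.042     ] 0.149426726046339 0.04099624756191688 yaw 160.71013545075374 69.14392247183815
shift [ -0.4   2.3 174.3] rot [ 0.0002 -0.0002 -0.0033]
```

Emit:
drive_tool([
  [0, [-0.5, 1, 60], [0, 0, -0.005]],
  [0, [-0.5, 1, 120], [0, 0, -0.005]],
  [0, [-0.5, 1, 160], [0, 0, -0.005]],
  [0, [-0.5, 1, 179], [0, 0, -0.005]],
  [0, [-0.5, 1, 179], [0, 0, -0.005]],
  [0.8, [-0.5, 1, 179], [0, 0, -0.005]],
  [0.8, [-0.5, 1, 179], [0, 0, -0.005]],
  [0.8, [-0.5, 1, 179], [0, 0, -0.005]],
  [0.8, [-0.5, 1, 179], [0, 0, -0.005]],
  [0.8, [-0.5, 1, 179], [0, 0, -0.005]],
], squeeze=100)

```text
clock: 2.65
eef_pos: [0.442, 0.3182, 0.023]
tool_rot: [179.9, 0.1, 160.0]
ft_force: [-0.4, -0.7, 8.0]
grip_width: 0.0409
grasp_force: 101.8
```

Emit:
drive_tool([
  [0.8, [0, 0, -8], [0, 0, 0]],
  [0.8, [0, 0, -25], [0, 0, 0]],
  [0.8, [0, 0, -45], [0, 0, 0]],
  [0.8, [0, 0, -60], [0, 0, 0]],
  [0.8, [0, 0, -60], [0, 0, 0]],
  [0.8, [0, 0, -60], [0, 0, 0]],
  [0.8, [0, 0, -60], [0, 0, 0]],
])

```text
clock: 3.52
eef_pos: [0.4405, 0.317, 0.0806]
tool_rot: [-179.9, -0.0, 160.0]
ft_force: [0.8, -0.5, -3.2]
grip_width: 0.0409
grasp_force: 101.1
```

Run:
```python
from cell import r
from h import *
import cv2
s=r.state();print(s['eef_pos'],s['tool_rot'],s['qpos'].round(1),s['ft_force'],s['moment'])
print('moment in tool axes',Ro.from_euler('xyz',s['tool_rot'],degrees=True).as_matrix().T@s['moment'])
c=r.read_camera('wrist');pickle.dump(c,open('pics/w2.pkl','wb'));cv2.imwrite('pics/w2.png',c['image'][:,:,::-1])
```

```text
[0.44045941 0.31697601 0.08059435] [-1.79926527e+02 -3.97697578e-02  1.59987682e+02] [-43.   34.2   3.2 110.7  -3.1  35.3  32.2] [ 0.79795931 -0.54939571 -3.23478813] [ 0.02313795  0.12907101 -0.03392515]
moment in tool axes [0.02240654 0.12923931 0.03377501]
```

View pics/w2.png

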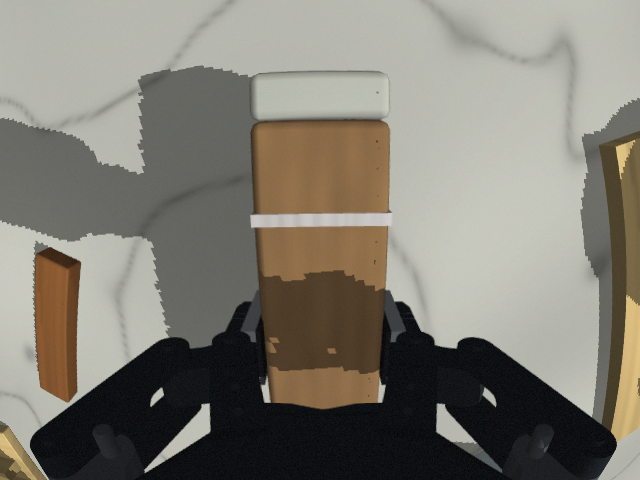

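Core B weighs about 0.33 kg. The moment of +0.13 N·m about tool y puts its heavy end at tool −x, the end nearer the gripper side of the picture, with no visible sag. Next I'll hover beside the stand and look at it.

```bash
python3 -c "
from cell import r
from h import *
s=r.state();delta(s,[.58,-.08,.24],down(170.8))"
```

```text
shift [-266.9 -325.5 -159.2] rot [-0.0011 -0.0008 -0.1888]
```

Emit:
drive_tool([
  [0.8, [0, 0, -50], [0, 0, 0]],
  [0.8, [0, -10, -105], [0, 0, 0]],
  [0.8, [-25, -45, -150], [0, 0, -0.02]],
  [0.8, [-60, -85, -159], [0, 0, -0.05]],
  [0.8, [-105, -130, -159], [0, 0, -0.08]],
  [0.8, [-150, -180, -159], [0, 0, -0.11]],
  [0.8, [-195, -230, -159], [0, 0, -0.14]],
  [0.8, [-235, -280, -159], [0, 0, -0.17]],
  [0.8, [-267, -325, -159], [0, 0, -0.189]],
  [0.8, [-267, -325, -159], [0, 0, -0.189]],
])

```text
clock: 4.82
eef_pos: [0.5803, -0.0866, 0.2398]
tool_rot: [-179.8, -0.0, 170.3]
ft_force: [-0.9, 1.2, -2.8]
grip_width: 0.0408
grasp_force: 102.8
```

Run:
```python
from cell import r
from h import *
import cv2
r.read_camera('side')
r.read_camera('side')
s=r.state();print(s['eef_pos'],s['tool_rot'],s['qpos'].round(1),s['ft_force'],s['moment'],s['grip_width'])
c=r.read_camera('wrist');pickle.dump(c,open('pics/w3.pkl','wb'));cv2.imwrite('pics/w3.png',c['image'][:,:,::-1])
```

```text
[ 0.58005017 -0.08066034  0.23949926] [-1.79972173e+02 -8.77150612e-02  1.70653477e+02] [-5.1 25.  11.4 99.1 -5.7 56.6 89.1] [ 1.38761504e-03  9.82527876e-01 -3.40365542e+00] [0.13006458 0.11744709 0.00644247] 0.04089832785997111
```

View pics/w3.png

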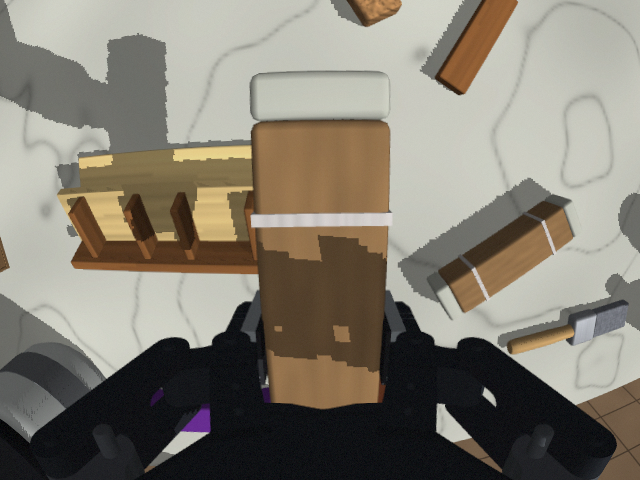

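The wrist view shows the stand's right bay between rails near (85,225), (138,225) and (185,225), with the toe board at row ~265. Core A is at (505,257). I'll zoom in on these.

Run:
```python
import cv2,numpy as np
I=cv2.imread('pics/w3.png')
a=cv2.resize(I[135:285,50:270],(800,545),interpolation=cv2.INTER_CUBIC)
cv2.imwrite('pics/w3z.png',a)
```

```text
(no output)
```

View pics/w3z.png

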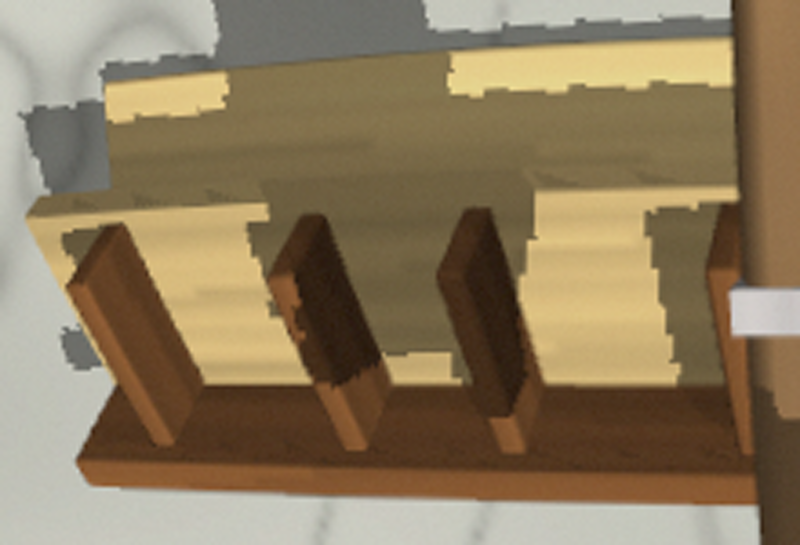

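Run:
```python
from h import *
from scipy.optimize import least_squares
np.set_printoptions(precision=4,suppress=True)
c=pickle.load(open('pics/w3.pkl','rb'))
F=[((125,226),(-28,-83,-21)),((203,385),(-90,-83,-21)),((72,285),(-28,-83,5)),((165,445),(-90,-83,5)),
   ((490,210),(-28,27,-21)),((542,375),(-90,27,-21)),((455,272),(-28,27,5)),((515,452),(-90,27,5))]
R=[fray(c,(50+p[0]/3.636,135+p[1]/3.636)) for p,_ in F]
M=np.array([m for _,m in F])/1000
def axes(t):
    y=np.array([np.sin(t),np.cos(t),0]);h=np.array([-np.cos(t),np.sin(t),0])
    X=h*np.cos(np.pi/6)+[0,0,.5];Z=-h*.5+[0,0,np.cos(np.pi/6)];return np.c_[X,y,Z]
def res(q):
    P=q[:3]+M@axes(q[3]).T
    return np.concatenate([np.cross(d,p-o) for (o,d),p in zip(R,P)])
f=least_squares(res,[.51,-.218,.094,.16]);q=f.x
print(q,np.degrees(q[3]),(res(q).reshape(-1,3)*1000).round(1))
A=axes(q[3])
for n,s in(('L',.055),('R',-.055)):print(n,q[:3]+A@[0,s,0])
print(A)
# core A from w3
import cv2
h=cv2.cvtColor(c['image'],cv2.COLOR_RGB2HSV);m=cv2.inRange(h,(5,80,60),(20,255,255));m[:,:420]=0;m[:190]=0;m[322:]=0
m=cv2.morphologyEx(m,cv2.MORPH_CLOSE,np.ones((9,9)))
ct=max(cv2.findContours(m,0,2)[0],key=cv2.contourArea);print(cv2.approxPolyDP(ct,4,True)[:,0].tolist())
```

```text
[ 0.5133 -0.2196  0.095   0.165 ] 9.453824998149155 [[-0.9  1.6 -1.2]
 [ 0.2  0.7 -0.5]
 [ 1.5 -0.4  0.4]
 [ 1.1 -0.9  1. ]
 [-1.1  2.  -0.9]
 [-0.8 -1.8  0.5]
 [-0.6 -0.3  0.1]
 [ 0.6 -0.9  0.5]]
L [ 0.5223 -0.1654  0.095 ]
R [ 0.5043 -0.2739  0.095 ]
[[-0.8543  0.1643  0.4932]
 [ 0.1422  0.9864 -0.0821]
 [ 0.5     0.      0.866 ]]
[[561, 207], [539, 203], [440, 269], [447, 273], [463, 311], [572, 238]]
```

```bash
cat >> h.py <<'E'
def axes(t):
    y=np.array([np.sin(t),np.cos(t),0]);h=np.array([-np.cos(t),np.sin(t),0])
    return np.c_[h*np.cos(np.pi/6)+[0,0,.5],y,-h*.5+[0,0,np.cos(np.pi/6)]]
BA=axes(np.radians(9.4));BAY={'L':np.array([.5213,-.1648,.0945]),'R':np.array([.5032,-.2733,.0945])}
def bay(n,x,z,y=0,up=1,dx=1.5,dz=2,dy=0):  # TCP pose for tube centre at bay (x,y,z) mm; tool x = up*xhat
    R=toolR(up*BA[:,0],-BA[:,2]);return BAY[n]+BA@np.array([x,y,z])/1000-R@np.array([dx,dy,dz])/1000,R
E
python3 -c "
from cell import r
from h import *
s=r.state();p,R=bay('R',15,90);print(p);delta(s,p,R)"
```

```text
[ 0.53704797 -0.27890349  0.18092434]
shift [  10.4 -204.5   58.6] rot [-5.00e-04  5.22e-01  3.70e-03]
```

Emit:
drive_tool([
  [0.8, [0, -40, 0], [0, 0.1, 0]],
  [0.8, [0, -90, 0], [0, 0.2, 0]],
  [0.8, [5, -140, 10], [0, 0.3, 0]],
  [0.8, [10, -180, 25], [0, 0.4, 0]],
  [0.8, [10, -204.5, 45], [0, 0.48, 0.004]],
  [0.8, [10, -204.5, 58], [0, 0.522, 0.004]],
  [0.8, [10, -204.5, 58], [0, 0.522, 0.004]],
  [0.8, [10, -204.5, 58], [0, 0.522, 0.004]],
  [0.8, [10, -204.5, 58], [0, 0.522, 0.004]],
])

```text
clock: 6.1
eef_pos: [0.5387, -0.2792, 0.1836]
tool_rot: [-179.9, -29.8, 170.6]
ft_force: [-0.6, -0.1, -3.2]
grip_width: 0.0409
grasp_force: 102.7
```

```bash
python3 -c "
from cell import r
from h import *
import cv2
s=r.state();print(s['eef_pos'],s['tool_rot'],s['qpos'].round(1),s['ft_force'])
for x,z in ((10,40),(8,2),(0,0)):
  p,R=bay('R',x,z);print(p);delta(s,p,R)
I=[]
for n in ('side','scene'):
  c=r.read_camera(n);I.append(c['image'][:,:,::-1])
import numpy as np
cv2.imwrite('pics/pre1.png',np.hstack([cv2.resize(I[0][180:430,330:530],(400,500)),cv2.resize(I[1][130:280,180:300],(400,500))]))
"
```

```text
[ 0.53872793 -0.27916055  0.1835765 ] [-179.9269125   -29.75967732  170.61399234] [ 11.7  48.6  15.4  73.2  -3.7  88.3 106.7] [-0.55784039 -0.10166893 -3.16765733]
[ 0.51665564 -0.27552757  0.13512307]
shift [-4.6  0.1 53.2] rot [-0.0014  0.0042  0.0002]
[ 0.49961957 -0.27270726  0.1012141 ]
shift [-6.5  0.1 91.2] rot [-0.0014  0.0042  0.0002]
[ 0.50546817 -0.27367549  0.09548205]
shift [-14.5   0.1  93.2] rot [-0.0014  0.0042  0.0002]
```

View pics/pre1.png

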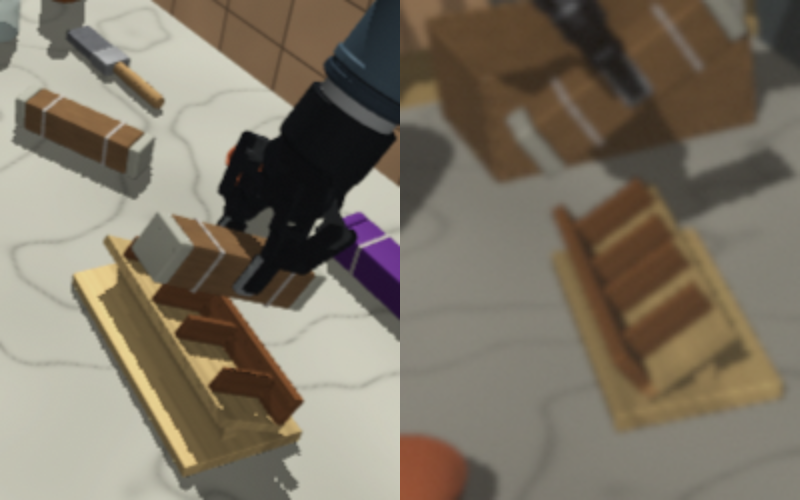

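The pre-pose looks right: the tube is parallel to the slope above the right bay, heavy end toward the toe board. Descending.

Emit:
drive_tool([
  [0.8, [-4, 0, 25], [0, 0.004, 0]],
  [0.8, [-5, 0, 50], [0, 0.004, 0]],
  [0.8, [-6.5, 0, 70], [0, 0.004, 0]],
  [0.8, [-6.5, 0, 80], [0, 0.004, 0]],
  [0.8, [-6.5, 0, 86], [0, 0.004, 0]],
  [0.8, [-6.5, 0, 88], [0, 0.004, 0]],
  [0.8, [-6.5, 0, 88], [0, 0.004, 0]],
  [0.8, [-6.5, 0, 88], [0, 0.004, 0]],
])

```text
clock: 7.2
eef_pos: [0.5008, -0.2737, 0.1032]
tool_rot: [-179.9, -30.1, 170.6]
ft_force: [0.6, -0.1, -2.5]
grip_width: 0.0408
grasp_force: 102.9
```

Emit:
drive_tool([
  [0.8, [0, 0, 1.5], [0, 0, 0]],
  [0.8, [0, 0, 3], [0, 0, 0]],
  [0.8, [0, 0, 3], [0, 0, 0]],
  [0.8, [0, 0, 3], [0, 0, 0]],
])

```text
clock: 7.7
eef_pos: [0.4992, -0.2734, 0.1008]
tool_rot: [-179.9, -30.1, 170.6]
ft_force: [0.5, -0.1, 4.3]
grip_width: 0.0407
grasp_force: 103.7
```

Emit:
drive_tool([
  [0.8, [-2, 0, -0.5], [0, 0, 0]],
  [0.8, [-4, 0, -0.5], [0, 0, 0]],
  [0.8, [-6, 0, -0.5], [0, 0, 0]],
  [0.8, [-7, 0, -0.5], [0, 0, 0]],
  [0.8, [-8, 0, -0.5], [0, 0, 0]],
  [0.8, [-8, 0, -0.5], [0, 0, 0]],
])

```text
clock: 8.45
eef_pos: [0.5061, -0.2747, 0.0967]
tool_rot: [-179.9, -30.1, 170.5]
ft_force: [0.2, -0.1, 5.2]
grip_width: 0.0406
grasp_force: 103.6
```

Emit:
drive_tool([
  [0.8, [-1, 0, -0.3], [0, 0, 0]],
  [0.8, [-2, 0, -0.3], [0, 0, 0]],
  [0.8, [-2, 0, -0.3], [0, 0, 0]],
])

```text
clock: 8.82
eef_pos: [0.5066, -0.2747, 0.0965]
tool_rot: [-179.9, -30.3, 170.5]
ft_force: [-3.4, 1.3, 8.7]
grip_width: 0.0408
grasp_force: 104.0
```

Contact with the toe: the arm moved 0.6 mm of the 2 mm commanded and the up-slope force rose to about 7 N. Releasing.

Emit:
drive_tool([
  [0.5, [1, 0, -0.3], [0, 0, 0]],
  [0.2, [1, 0, -0.3], [0, 0, 0]],
  [0.2, [1, 0, -0.3], [0, 0, 0]],
  [0.2, [1, 0, -0.3], [0, 0, 0]],
], squeeze=100)

```text
clock: 9.32
eef_pos: [0.5071, -0.2746, 0.0964]
tool_rot: [-179.9, -30.1, 170.6]
ft_force: [-1.7, 0.6, -0.8]
grip_width: 0.0681
grasp_force: 0.0
```

```bash
python3 -c "
from cell import r
from h import *
import cv2
s=r.state();print(s['eef_pos'],s['tool_rot'],s['ft_force'],s['grip_width'])
I=[]
for n in ('side','wrist'):
  c=r.read_camera(n);I.append(c['image'][:,:,::-1])
cv2.imwrite('pics/rel1.png',np.hstack([cv2.resize(I[0][230:430,330:530],(400,400)),cv2.resize(I[1],(400,400))]))
"
```

```text
[ 0.50706291 -0.27459313  0.09643139] [-179.93459327  -30.13998765  170.56199631] [-1.72163772  0.64776038 -0.78581189] 0.06809526630204674
```

View pics/rel1.png

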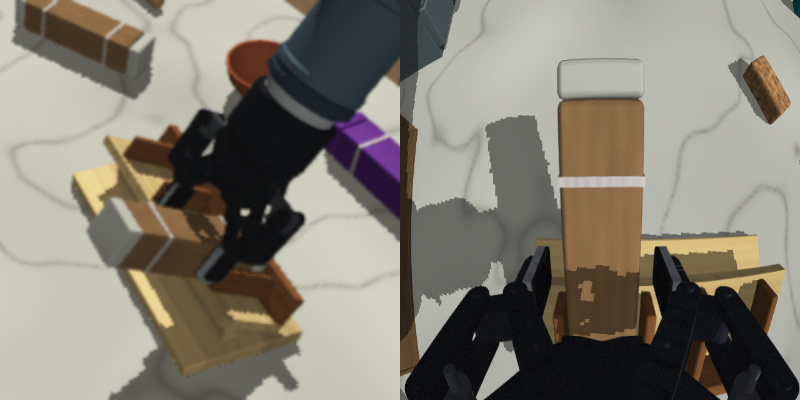

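Core B sits in the right bay between the rails, with the fingers clear on both sides. I'm at the picture limit, so further checks will be numeric. Retreating along the tool axis.

Emit:
drive_tool([
  [0.2, [0, 0, -15], [0, 0, 0]],
  [0.2, [0, 0, -50], [0, 0, 0]],
  [0, [0, 0, -100], [0, 0, 0]],
  [0, [0, 0, -120], [0, 0, 0]],
  [0, [0, 0, -120], [0, 0, 0]],
])

```text
clock: 10.05
eef_pos: [0.5682, -0.2848, 0.2023]
tool_rot: [-179.9, -29.9, 170.6]
ft_force: [0.7, -0.3, -1.1]
grip_width: 0.0854
grasp_force: 0.0
```

```bash
python3 -c "
from cell import r
from h import *
s=r.state();print(s['eef_pos'],s['tool_rot'],s['qpos'].round(1),s['ft_force'],s['moment'],s['grip_width'])
delta(s,[.653,.107,.20],down(114.5))
C=pickle.load(open('pics/scene0.pkl','rb'));print('jar',onz(C,(339,440),.03),'brush',onz(C,(215,350),.01),onz(C,(245,425),.01))"
```

```text
[ 0.56818688 -0.2848367   0.20229822] [-179.86913614  -29.88940804  170.56529089] [ 12.   50.7  15.5  66.3  -4.1  93.2 106.4] [ 0.71003315 -0.3324376  -1.05011351] [-0.09315555 -0.50715837  0.02477564] 0.08542169278826775
shift [-18.  400.4  -8.6] rot [-0.2571 -0.4779  0.9561]
jar [0.68759047 0.38958031 0.03      ] brush [0.77840862 0.12677177 0.01      ] [0.78719773 0.29002277 0.01      ]
```

Emit:
drive_tool([
  [0, [-2, 40, -20], [-0.03, -0.05, 0.1]],
  [0, [-4, 95, -30], [-0.06, -0.12, 0.24]],
  [0, [-8, 155, -30], [-0.1, -0.19, 0.38]],
  [0, [-11, 215, -25], [-0.14, -0.26, 0.52]],
  [0, [-14, 275, -20], [-0.18, -0.33, 0.66]],
  [0, [-16, 335, -12], [-0.22, -0.4, 0.8]],
  [0, [-18, 380, -9], [-0.245, -0.455, 0.91]],
  [0, [-18, 400, -9], [-0.257, -0.478, 0.956]],
  [0, [-18, 400, -9], [-0.257, -0.478, 0.956]],
  [0, [-18, 400, -9], [-0.257, -0.478, 0.956]],
])

```text
clock: 11.3
eef_pos: [0.6513, 0.1046, 0.1984]
tool_rot: [-179.7, -0.1, 114.4]
ft_force: [-0.3, -1.4, -0.0]
grip_width: 0.0856
grasp_force: 0.0
```

Run:
```python
from cell import r
from h import *
import cv2
r.read_camera('side');r.read_camera('side')
s=r.state();print(s['eef_pos'],s['tool_rot'],s['qpos'].round(1),s['ft_force'],s['moment'])
c=r.read_camera('wrist');pickle.dump(c,open('pics/w4.pkl','wb'))
h=cv2.cvtColor(c['image'],cv2.COLOR_RGB2HSV);m=cv2.inRange(h,(5,80,60),(20,255,255));m[:,:230]=0;m[:,420:]=0;m[345:]=0;m[:90]=0
m=cv2.morphologyEx(m,cv2.MORPH_CLOSE,np.ones((9,9)))
for ct in sorted(cv2.findContours(m,0,2)[0],key=cv2.contourArea)[-3:]:
    b=cv2.approxPolyDP(ct,6,True)[:,0];print(cv2.contourArea(ct),b.tolist(),cv2.minAreaRect(ct))
```

```text
[0.65175319 0.10411498 0.19871067] [-1.79779436e+02 -1.35528365e-01  1.14302854e+02] [-29.7  36.6  25.2  89.7 -17.5  57.9  24.9] [ 0.24784592 -0.66283859 -0.94092242] [ 0.06033559 -0.01150954  0.00868249]
8906.0 [[305, 131], [305, 309], [350, 309], [356, 134]] ((328.9402160644531, 220.00657653808594), (52.501617431640625, 178.6815948486328), 0.8550973534584045)
```

```bash
python3 -c "
from cell import r
from h import *
c=pickle.load(open('pics/w4.pkl','rb'));P=ftop(c,[(305,131),(356,134),(350,310),(305,309)]).mean(0)
s=r.state();delta(s,[P[0],P[1],.022],down(114.2))"
```

```text
[0.65448241 0.10794856 0.042     ] 0.1467449504217834 0.038669318266245555 yaw 113.6088588645573 22.017449339770202
shift [  1.6   4.5 176.8] rot [-0.0036 -0.0026  0.0019]
```

Emit:
drive_tool([
  [0, [1.5, 4, 50], [-0.004, -0.003, 0.016]],
  [0, [1.5, 4, 100], [-0.004, -0.003, 0.016]],
  [0, [1.5, 4, 145], [-0.004, -0.003, 0.016]],
  [0, [1.5, 4, 170], [-0.004, -0.003, 0.016]],
  [0, [1.5, 4, 176], [-0.004, -0.003, 0.016]],
  [0.8, [1.5, 4, 176], [-0.004, -0.003, 0.016]],
  [0.8, [1.5, 4, 176], [-0.004, -0.003, 0.016]],
  [0.8, [1.5, 4, 176], [-0.004, -0.003, 0.016]],
  [0.8, [1.5, 4, 176], [-0.004, -0.003, 0.016]],
  [0.8, [1.5, 4, 176], [-0.004, -0.003, 0.016]],
])

```text
clock: 12.7
eef_pos: [0.6554, 0.1103, 0.0246]
tool_rot: [179.8, 0.0, 113.6]
ft_force: [-0.6, -1.3, 5.6]
grip_width: 0.0406
grasp_force: 102.3
```

Emit:
drive_tool([
  [0.8, [0, 0, -8], [0, 0, 0]],
  [0.8, [0, 0, -25], [0, 0, 0]],
  [0.8, [0, 0, -45], [0, 0, 0]],
  [0.8, [0, 0, -60], [0, 0, 0]],
  [0.8, [0, 0, -60], [0, 0, 0]],
  [0.8, [0, 0, -60], [0, 0, 0]],
  [0.8, [0, 0, -60], [0, 0, 0]],
  [0.8, [0, 0, -60], [0, 0, 0]],
])

```text
clock: 13.7
eef_pos: [0.6536, 0.1102, 0.0821]
tool_rot: [-180.0, -0.0, 113.6]
ft_force: [1.2, -0.4, -3.2]
grip_width: 0.0406
grasp_force: 101.3
```

Run:
```python
from cell import r
from h import *
import cv2
for i in range(4):
    s=r.state();print(s['eef_pos'],s['tool_rot'],s['ft_force'],s['moment'],s['grip_width'],'tool M',(Ro.from_euler('xyz',s['tool_rot'],degrees=True).as_matrix().T@s['moment']).round(3))
    c=r.read_camera('wrist')
print(s['qpos'].round(1))
pickle.dump(c,open('pics/w5.pkl','wb'))
g=cv2.cvtColor(c['image'],cv2.COLOR_RGB2HSV)
h0=pickle.load(open('pics/w2.pkl','rb'))
for n,q in(('A',c),('B',h0)):
    H=cv2.cvtColor(q['image'],cv2.COLOR_RGB2HSV);m=(cv2.inRange(H,(5,80,40),(20,255,255))>0)
    for row in(140,180,260):
        x=np.where(m[row,200:440])[0]+200;print(n,row,x.min(),x.max())
    y=np.where(m[:200,320])[0];print(n,'brown top row',y.min())
s=r.state()
for up in(1,-1):
    p,R=bay('L',15,90,up=up);delta(s,p,R)
```

```text
[0.65356899 0.11018939 0.08210853] [-1.79992782e+02 -1.48641310e-02  1.13553863e+02] [ 1.24026168 -0.37668148 -3.17890468] [-0.14108757 -0.03233092 -0.00466445] 0.0405685795676696 tool M [ 0.027 -0.142  0.005]
[0.65367422 0.11016522 0.08222516] [ 1.79995348e+02 -9.58901636e-03  1.13553658e+02] [ 0.01019488 -0.95197414 -3.52304886] [-0.09175328 -0.04799736  0.03010131] 0.0409788605847511 tool M [-0.007 -0.103 -0.03 ]
[0.65375783 0.11015494 0.08234812] [ 1.79983659e+02 -7.98077999e-03  1.13551415e+02] [ 0.22444848 -0.15980782 -2.74440469] [-0.165636   -0.03782999  0.02402191] 0.04101219045552746 tool M [ 0.032 -0.167 -0.024]
[0.6537894  0.11015069 0.08239667] [ 1.79979447e+02 -6.19689744e-03  1.13550291e+02] [-0.5119657  -0.10501859 -2.17273386] [-0.13545397 -0.02766262 -0.021115  ] 0.040631915795109476 tool M [ 0.029 -0.135  0.021]
[-28.   45.   22.   92.7 -21.4  46.5  26.5]
A 140 255 387
A 180 254 387
A 260 259 385
A brown top row 133
B 140 251 388
B 180 253 388
B 260 258 386
B brown top row 120
shift [-217.8 -202.6  -98.5] rot [ 0.2611  0.4794 -0.9719]
shift [-216.3 -204.7 -100. ] rot [ 0.5597 -0.3048  2.0878]
```

Core A is also about 0.33 kg, but its moment about tool y is −0.14 N·m, so its heavy end is at tool +x. I'll raise it and turn it so that end goes to the toe.

```bash
python3 -c "
from cell import r
from h import *
s=r.state();delta(s,[.58,-.08,.25],down(-9.4))"
```

```text
shift [-144.8 -143.6 -167.6] rot [ 2.0000e-04 -7.0000e-04  2.1459e+00]
```

Emit:
drive_tool([
  [0.8, [0, 0, -40], [0, 0, 0]],
  [0.8, [0, 0, -90], [0, 0, 0.12]],
  [0.8, [-5, -5, -135], [0, 0, 0.29]],
  [0.8, [-20, -20, -160], [0, 0, 0.46]],
  [0.8, [-35, -35, -167], [0, 0, 0.63]],
  [0.8, [-50, -50, -167], [0, 0, 0.8]],
  [0.8, [-65, -65, -167], [0, 0, 0.97]],
  [0.8, [-80, -80, -167], [0, 0, 1.14]],
  [0.8, [-95, -95, -167], [0, 0, 1.31]],
  [0.8, [-105, -105, -167], [0, 0, 1.48]],
])

```text
clock: 15.15
eef_pos: [0.5989, -0.0291, 0.2497]
tool_rot: [-180.0, -0.0, 28.4]
ft_force: [-0.5, -0.3, -3.3]
grip_width: 0.0406
grasp_force: 102.4
```

```bash
python3 -c "
from cell import r
from h import *
s=r.state();print(s['qpos'].round(1));delta(s,[.58,-.08,.25],down(-9.4))"
```

```text
[-36.   33.3  50.   98.  -28.4  62.3 -38.7]
shift [-40.8  35.8  -0.3] rot [-6.000e-04 -6.000e-04  6.593e-01]
```

Emit:
drive_tool([
  [0.8, [-8, 8, 0], [0, 0, 0.15]],
  [0.8, [-16, 16, 0], [0, 0, 0.3]],
  [0.8, [-28, 26, 0], [0, 0, 0.45]],
  [0.8, [-36, 32, 0], [0, 0, 0.58]],
  [0.8, [-41, 36, 0], [0, 0, 0.659]],
  [0.8, [-41, 36, 0], [0, 0, 0.659]],
  [0.8, [-41, 36, 0], [0, 0, 0.659]],
])

```text
clock: 16.02
eef_pos: [0.581, -0.0787, 0.2495]
tool_rot: [-179.9, -0.0, -8.9]
ft_force: [0.3, 0.1, -3.0]
grip_width: 0.0406
grasp_force: 102.4
```

```bash
python3 -c "
from cell import r
from h import *
s=r.state();print(s['qpos'].round(1));p,R=bay('L',15,90,up=-1,dx=-2.5,dz=3.6);print(p);delta(s,p,R)"
```

```text
[-37.1  36.2  59.7 100.3 -34.6  64.1 -65.2]
[ 0.55679162 -0.1706756   0.18180998]
shift [-9.8 94.7 67.6] rot [ 0.0013 -0.5241  0.0092]
```

Emit:
drive_tool([
  [0.8, [0, 25, 5], [0, -0.08, 0]],
  [0.8, [0, 50, 10], [0, -0.16, 0]],
  [0.8, [-2, 70, 18], [0, -0.24, 0.003]],
  [0.8, [-2, 70, 18], [0, -0.24, 0.003]],
])

```text
clock: 16.52
eef_pos: [0.568, -0.1495, 0.2306]
tool_rot: [180.0, 13.8, -9.2]
ft_force: [0.4, 0.4, -3.4]
grip_width: 0.0404
grasp_force: 102.1
```

```bash
python3 -c "
from cell import r
from h import *
s=r.state();print(s['qpos'].round(1));p,R=bay('L',15,90,up=-1,dx=-2.5,dz=3.6);print(p);delta(s,p,R)"
```

```text
[-23.4  45.   55.7  89.3 -32.1  78.9 -61. ]
[ 0.55679162 -0.1706756   0.18180998]
shift [ 4.1 22.6 49.2] rot [ 0.0019 -0.2833  0.0026]
```

Emit:
drive_tool([
  [0.8, [0, 10, 5], [0, -0.1, 0]],
  [0.8, [2, 20, 20], [0, -0.2, 0]],
  [0.8, [4, 22.5, 40], [0, -0.28, 0.003]],
  [0.8, [4, 22.5, 49], [0.002, -0.283, 0.003]],
  [0.8, [4, 22.5, 49], [0.002, -0.283, 0.003]],
  [0.8, [4, 22.5, 49], [0.002, -0.283, 0.003]],
  [0.8, [4, 22.5, 49], [0.002, -0.283, 0.003]],
])

```text
clock: 17.4
eef_pos: [0.5572, -0.169, 0.1841]
tool_rot: [-179.9, 29.8, -9.3]
ft_force: [-0.3, -0.4, -2.8]
grip_width: 0.0405
grasp_force: 102.2
```

Run:
```python
from cell import r
from h import *
import cv2
s=r.state();print(s['eef_pos'],s['tool_rot'],s['qpos'].round(1),s['ft_force'])
for x,z in((15,90),(8,40),(8,4),(0,0)):
    p,R=bay('L',x,z,up=-1,dx=-2.5,dz=3.6);delta(s,p,R)
# is core B still as left? look where the brown/pale upper end projects in the side view
c=r.read_camera('side');pickle.dump(c,open('pics/s6.pkl','wb'))
K,T=c['intrinsics'],c['T'];H=cv2.cvtColor(c['image'],cv2.COLOR_RGB2HSV)
def proj(P):
    q=K@(T[:3,:3].T@(P-T[:3,3]));return q[:2]/q[2]
for b in([90,-21,21],[90,21,21],[90,-21,-21],[90,0,0],[60,0,21],[0,0,21],[82,0,21]):
    p=proj(BAY['R']+BA@np.array(b)/1000);u,v=p.round().astype(int);print(b,p.round(1),H[v,u],c['image'][v,u])
u,v=proj(BAY['R']+BA@np.array([75,0,21])/1000).round().astype(int)
p=proj(BAY['R']+BA@np.array([110,0,0])/1000).round().astype(int);print('beyond',H[p[1],p[0]])
```

```text
[ 0.55721185 -0.16895375  0.18413815] [-179.9266188    29.78736082   -9.31611477] [-15.4  56.4  51.4  78.4 -30.1  92.4 -61.1] [-0.28934117 -0.41540314 -2.84008242]
shift [1.  1.8 2.1] rot [-0.0006 -0.0037  0.0013]
shift [ 7.9  1.8 52.1] rot [-0.0006 -0.0037  0.0013]
shift [ 7.7  1.8 88.1] rot [-0.0006 -0.0037  0.0013]
shift [15.7  1.8 92.1] rot [-0.0006 -0.0037  0.0013]
[90, -21, 21] [395.1 345.3] [ 32  24 147] [146 147 133]
[90, 21, 21] [384.1 327.1] [ 20 112 107] [107  91  60]
[90, -21, -21] [381.2 363.4] [ 26  21 182] [182 180 167]
[90, 0, 0] [382.7 345.1] [ 33  25 102] [101 102  92]
[60, 0, 21] [402.7 338.5] [ 15 128 131] [131  99  65]
[0, 0, 21] [427.6 343.1] [ 15 125  57] [57 43 29]
[82, 0, 21] [393.1 336.7] [ 30  22 188] [188 188 172]
beyond [30 25 93]
```

Emit:
drive_tool([
  [0.8, [4, 1.8, 25], [0, -0.003, 0]],
  [0.8, [8, 1.8, 50], [0, -0.003, 0]],
  [0.8, [8, 1.8, 70], [0, -0.003, 0]],
  [0.8, [8, 1.8, 80], [0, -0.003, 0]],
  [0.8, [8, 1.8, 84], [0, -0.003, 0]],
  [0.8, [8, 1.8, 86], [0, -0.003, 0]],
  [0.8, [8, 1.8, 86], [0, -0.003, 0]],
  [0.8, [8, 1.8, 86], [0, -0.003, 0]],
])

```text
clock: 18.45
eef_pos: [0.5214, -0.1651, 0.1048]
tool_rot: [-179.9, 30.1, -9.3]
ft_force: [0.3, -0.2, -3.3]
grip_width: 0.0407
grasp_force: 102.4
```

Emit:
drive_tool([
  [0.8, [0, 0, 1.5], [0, 0, 0]],
  [0.8, [0, 0, 3], [0, 0, 0]],
  [0.8, [0, 0, 3], [0, 0, 0]],
  [0.8, [0, 0, 3], [0, 0, 0]],
])

```text
clock: 18.95
eef_pos: [0.5195, -0.1647, 0.1018]
tool_rot: [-179.9, 30.1, -9.3]
ft_force: [-1.2, 0.9, -3.1]
grip_width: 0.0404
grasp_force: 102.4
```

Emit:
drive_tool([
  [0.8, [0, 0, 1], [0, 0, 0]],
  [0.8, [0, 0, 2], [0, 0, 0]],
  [0.8, [0, 0, 2], [0, 0, 0]],
  [0.8, [0, 0, 2], [0, 0, 0]],
])

```text
clock: 19.45
eef_pos: [0.5193, -0.1647, 0.1014]
tool_rot: [-179.9, 30.0, -9.3]
ft_force: [1.6, 1.2, 6.4]
grip_width: 0.041
grasp_force: 103.7
```

```bash
python3 -c "
from cell import r
from h import *
s=r.state();print((BA.T@s['ft_force']).round(1),s['ft_force'],(BA.T@(s['eef_pos']-BAY['L'])*1000).round(1))"
```

```text
[2.  1.4 6.2] [1.55191079 1.18696003 6.37051605] [ 5.2 -0.2  5. ]
```

Emit:
drive_tool([
  [0.8, [2, 0, -0.8], [0, 0, 0]],
  [0.8, [4, 0, -0.8], [0, 0, 0]],
  [0.8, [5.5, 0, -0.8], [0, 0, 0]],
  [0.8, [7, 0, -0.8], [0, 0, 0]],
  [0.8, [7, 0, -0.8], [0, 0, 0]],
])

```text
clock: 20.08
eef_pos: [0.5252, -0.1662, 0.098]
tool_rot: [-180.0, 30.1, -9.4]
ft_force: [1.9, -0.1, 6.1]
grip_width: 0.0407
grasp_force: 103.5
```

```bash
python3 -c "
from cell import r
from h import *
s=r.state();print((BA.T@s['ft_force']).round(1),s['ft_force'],(BA.T@(s['eef_pos']-BAY['L'])*1000).round(1))"
```

```text
[1.4 0.2 6.2] [ 1.90896696 -0.12384967  6.05511211] [-1.8 -0.7  5. ]
```

Emit:
drive_tool([
  [0.8, [1, 0, -0.3], [0, 0, 0]],
  [0.8, [2, 0, -0.3], [0, 0, 0]],
  [0.8, [3, 0, -0.3], [0, 0, 0]],
  [0.8, [3, 0, -0.3], [0, 0, 0]],
])

```text
clock: 20.58
eef_pos: [0.5269, -0.1664, 0.097]
tool_rot: [-180.0, 30.2, -9.4]
ft_force: [-3.0, 1.7, 10.0]
grip_width: 0.041
grasp_force: 103.7
```

```bash
python3 -c "
from cell import r
from h import *
s=r.state();print((BA.T@s['ft_force']).round(1),s['ft_force'],(BA.T@(s['eef_pos']-BAY['L'])*1000).round(1))"
```

```text
[7.8 1.2 7. ] [-3.04700327  1.70921963  9.98899549] [-3.7 -0.7  5.1]
```

The toe is reached: the up-slope force is 7.8 N. Releasing, then retreating along the tool axis.

Emit:
drive_tool([
  [0.5, [-1, 0, -0.3], [0, 0, 0]],
  [0.2, [-1, 0, -0.3], [0, 0, 0]],
  [0.2, [-1, 0, -0.3], [0, 0, 0]],
  [0.2, [-1, 0, -0.3], [0, 0, 0]],
  [0.2, [-1, 0, -15], [0, 0, 0]],
  [0.2, [-1, 0, -50], [0, 0, 0]],
  [0.2, [-1, 0, -100], [0, 0, 0]],
  [0.2, [-1, 0, -130], [0, 0, 0]],
  [0.2, [-1, 0, -130], [0, 0, 0]],
])

```text
clock: 21.7
eef_pos: [0.5929, -0.1777, 0.2117]
tool_rot: [180.0, 29.8, -9.3]
ft_force: [-0.3, 0.3, -0.8]
grip_width: 0.0683
grasp_force: 0.0
```

```bash
cat > chk.py <<'E'
from cell import r
from h import *
import cv2
s=r.state();print(s['eef_pos'],s['tool_rot'],s['qpos'].round(1),s['ft_force'],s['grip_width'])
for cam in('side','scene'):
    c=r.read_camera(cam);K,T=c['intrinsics'],c['T'];H=cv2.cvtColor(c['image'],cv2.COLOR_RGB2HSV)
    def col(P):
        q=K@(T[:3,:3].T@(P-T[:3,3]));u,v=(q[:2]/q[2]).round().astype(int)
        h=H[v,u];return 'brown' if h[1]>100 and h[2]>45 else 'pale' if h[1]<60 and h[2]>45 else 'dark'
    for n in 'LR':print(cam,n,[(x,col(BAY[n]+BA@np.array([x,0,21])/1000)) for x in(-20,0,20,40,60,70,79,82,86)])
E
python3 chk.py
```

```text
[ 0.592859   -0.17774854  0.21166224] [179.9673892   29.81286037  -9.3436381 ] [-12.8  57.8  51.3  70.  -30.2  98.2 -62.8] [-0.33407383  0.30744445 -0.82720497] 0.06833867862001525
side L [(-20, 'brown'), (0, 'brown'), (20, 'brown'), (40, 'pale'), (60, 'brown'), (70, 'brown'), (79, 'pale'), (82, 'pale'), (86, 'pale')]
side R [(-20, 'brown'), (0, 'brown'), (20, 'brown'), (40, 'pale'), (60, 'brown'), (70, 'brown'), (79, 'pale'), (82, 'pale'), (86, 'pale')]
scene L [(-20, 'brown'), (0, 'brown'), (20, 'brown'), (40, 'dark'), (60, 'brown'), (70, 'brown'), (79, 'pale'), (82, 'pale'), (86, 'pale')]
scene R [(-20, 'brown'), (0, 'brown'), (20, 'brown'), (40, 'dark'), (60, 'brown'), (70, 'brown'), (79, 'pale'), (82, 'pale'), (86, 'pale')]
```

Run:
```python
from cell import r
from h import *
import cv2
for cam in('side','scene'):
    c=r.read_camera(cam);K,T=c['intrinsics'],c['T'];S=cv2.cvtColor(c['image'],cv2.COLOR_RGB2HSV)[:,:,1].astype(np.float32)
    for n in 'LR':
        xs=np.arange(55,85,.5);P=np.array([BAY[n]+BA@np.array([x,0,21])/1000 for x in xs]);q=(K@(T[:3,:3].T@(P-T[:3,3]).T));q=(q[:2]/q[2]).astype(np.float32)
        v=cv2.remap(S,q[0][None],q[1][None],1)[0];print(cam,n,'cap edge at',xs[np.argmax(v<75)])
    d=cv2.absdiff(c['image'],pickle.load(open(f'pics/{cam}0.pkl','rb'))['image']).max(2)
    m=cv2.morphologyEx((d>35).astype(np.uint8),cv2.MORPH_OPEN,np.ones((4,4)))
    n_,l,st,ce=cv2.connectedComponentsWithStats(m);print([list(map(int,a)) for a in st[1:] if a[4]>40])
```

```text
side L cap edge at 74.5
side R cap edge at 75.0
[[0, 0, 81, 185, 12294], [80, 0, 40, 18, 616], [80, 0, 293, 231, 24159], [360, 0, 236, 190, 17383], [189, 34, 8, 8, 48], [69, 160, 11, 11, 71], [421, 172, 87, 101, 4188], [70, 181, 9, 14, 99], [6, 186, 27, 27, 356], [34, 204, 23, 9, 98], [221, 213, 74, 36, 2140], [337, 225, 71, 56, 2296], [0, 266, 21, 47, 522], [351, 290, 45, 34, 911], [384, 294, 49, 21, 465], [396, 317, 17, 13, 141], [0, 324, 50, 156, 4622], [381, 330, 28, 48, 572], [413, 335, 23, 17, 226], [444, 341, 20, 16, 191], [424, 358, 24, 15, 213], [343, 362, 58, 61, 1884], [410, 388, 18, 26, 188], [367, 410, 146, 70, 4856]]
scene L cap edge at 73.5
scene R cap edge at 74.0
[[144, 0, 16, 5, 72], [163, 0, 101, 38, 2039], [405, 0, 70, 77, 1658], [457, 0, 91, 49, 2579], [546, 0, 11, 5, 48], [547, 0, 41, 57, 1242], [96, 5, 27, 54, 835], [165, 43, 22, 24, 213], [524, 48, 21, 28, 203], [517, 53, 13, 19, 108], [150, 74, 73, 58, 2139], [546, 74, 11, 28, 140], [209, 131, 8, 10, 65], [218, 130, 30, 41, 539], [297, 155, 145, 23, 2158], [281, 168, 26, 31, 384], [223, 172, 94, 53, 1958], [516, 183, 100, 120, 3463], [232, 196, 9, 11, 69], [240, 214, 10, 15, 95], [629, 281, 11, 24, 184], [240, 287, 19, 29, 277], [251, 293, 46, 43, 1168], [288, 312, 24, 33, 463], [467, 323, 22, 33, 453], [417, 325, 54, 39, 1592], [309, 326, 12, 17, 139], [398, 332, 22, 35, 566], [387, 342, 8, 19, 104]]
```

```bash
python3 -c "
from cell import r
print(r.sign_off())"
```

```text
the job is handed in; nothing more can be done
None
```

Both cores are in the stand, core B in the right bay and core A in the left, each heavy end down against the toe board and staying put after release; the other things on the bench weren't moved, and the job was handed in at about 22 s of the 64 s allowed.

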